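# Check a slide case in on the dock

### The arm

A 6-joint arm with a two-finger parallel gripper is mounted at the origin on the work surface. World frame = base frame: x ahead of the robot, y to its left, z up, the work surface at z = 0. Lengths are in mm, angles in rad, forces in N, time in s.
With the tool pointing down it reaches from about 400 to 925 mm from the base axis. Payload 12.5 kg.
Tool frame: the origin (TCP) lies between the finger pads; the fingertips stand 25 mm ahead of it and the grasp point (between the pads) lies 6 mm ahead of it; z points along the fingers, y is the line along which they close (so a half turn about z gives the same grasp; the last joint's range is limited). The gripper opens to 95 mm and grips with 3 to 60 N. Pads are 20 mm wide; open, the fingers measure 119 mm over their backs; the gripper's body (75 mm by 180 mm) begins 59 mm behind the grasp point.
Start: joints at [-0.106, 0.491, 1.559, -0, 1.092, -0.106], TCP at [625.015, 0.021, 239.661] pointing down, gripper open.
Joint ranges: [-3.1, 3.1], [-0.84, 2.19], [0.05, 2.79], [-1.13, 4.28], [0.06, 2.93], [-2.69, 2.69]. Speed limits (rad/s): [2.22, 2.22, 2.79, 3.14, 3.14, 3.14].

### API

Orientations are given as [roll, pitch, yaw] about the fixed x, y, z axes, in that order (R = Rz(yaw) Ry(pitch) Rx(roll)).
In Python, from cell import state, read_camera, job_done, cut_out gives the robot as it stands. The module is installed in compiled form; this text tells all that it offers.
- The arm moves only by the tool jog_arm, never from a script. Its argument "motion" is a list of rows, each a list of 2 entries, a list of its own where there are three numbers: the shift along the tool's x, y, z in mm, then the turn about the tool's z in rad. A call has 1 to 5 rows; each row is the pose to reach, as a shift and turn from the pose commanded when the call began, along the tool's axes at that moment; what a row does not reach only later rows make up. A row lasts 1/10 s, in which the tool goes at most 50 mm and 8.59 degrees, less where a joint would pass 70% of its speed; a pose out of reach is approached as far as the arm can. A call with a gripper value outside its range is refused whole. "grip" is the closure, from 0 (fully open) to 1 (shut), set as the call begins (left out, the last holds). The fingers move at their own pace and stop on an object; the grip force is fixed at half the most. Time passes only in rows, so rows that repeat a pose let the fingers close. It gives the time, the measured TCP pose, the force, the opening and the grip force at its end, in the units of the state.
- state(): the state, without advancing time (a new reading comes with each control period).
- read_camera(name): name is "scene" or "side" or "wrist"; returns a dict with "img" (400x640x3 uint8, blue, green, red), "vertical_fov" (degrees; the focal length in pixels is half the picture's height over the tangent of half this angle, whatever the lens; pixels are square), "cx", "cy" (the principal point, pixels), "k1" (the pictures are not rectified: a ray, as slopes to the right and down, at radius r is drawn at 1 + k1 r^2 times it, then the intrinsics apply), "extrinsics" (4x4, takes a point from camera to world coordinates). Camera axes: x right, y up, looking along -z (the intrinsics and any distortion apply to the point x, -y, -z); pixel columns grow to the right and rows downward; lengths in mm; the calibration is good to about 2 mm. A picture is of the moment at which its call begins. There is no depth.
- job_done(): hands the job in; it is judged then, once.
Trained networks look in a picture, given as the dict that the camera call returned (one of the last four; its "shot" number tells which), for a name from the list of things; names that differ only in an ending like _2 or _b are one class to them, and where a whole thing is asked for, a point or a joint stands for the part that bears it (a point fixed in the world has none). Each returns a list of dicts, best first, with "p" (0 to 1); they miss things now and then, are a little off and sometimes report something else, mostly with a low value. They report only what shows in the picture. A call takes as long as a camera call.
- cut_out(name, picture): "region" (400x640 bool, what is visible of it) and "box" ([left, top, right, bottom] in pixels, round what is visible of it).
The state is a dict: "t": time; "joints": joint angles; "qvel": joint speeds; "tau": joint torques, N m; "eef_pos": TCP position; "tcp_rot": TCP orientation; "ft_force": force on the tool from outside, world axes, zero at the start; "moment": the same for the moment, N m; "opening": opening from 0.0 (shut) to 1.0 (fully open); "grip_force": force on a finger pad.
Only numpy, scipy, OpenCV 4.12 (cv2) and the standard library are available. Lean on these libraries where they do the work, as an engineer would, in place of code of your own. Each camera call takes 0.05 s, during which the arm holds its last target. There are 200 camera calls.

### The job

Take the forceps off the slide case that lies on the textbook and lay them flat in the instrument tray. Then stand that case upright on one of its short thin ends in the empty bay of the check-in dock, centred over the sensing pin with a broad face square to the back ledge, and set it down gently so that it stands by itself and its weight keeps the pin pressed down. Leave everything else where it is, and do not knock over the case that already stands on the dock.

Things in the scene. Friction and masses are not known exactly. Their poses are not given: they have to be found in the camera images.
- case_center (a point): Centre of the slide case to be stood up: a closed flat grey plastic box, 98 (its x) x 64 (its y) x 28 mm (its z), dark seam line round its rim and a blank pale label on one broad face, about 0.18 kg. At the start it lies flat on the textbook, its z up, with the forceps on top. Its shape is symmetric: either 64 x 28 mm end may be the foot.
- forceps_center (a point): Centre (half-way up) of the steel forceps: rigid, 126 mm long along its x, 8 mm high (its z), two parallel bars 14 mm wide over the outside (its y) along the middle 60 mm, narrower at both ends; 35 g. At the start they lie flat on the slide case.
- book: Closed thick textbook with white covers and a coloured stripe, fixed, 172 (x) x 122 (y) x 30 mm high; origin at the centre of its underside. The slide case lies on it.
- tray: Shallow open stainless instrument tray, fixed, 200 (x) x 160 (y) mm outside, walls 25 mm high and 4 mm thick, inner floor about 4 mm up; origin at the centre of its underside. A scalpel handle already lies in it, along the wall on its +y side; the rest is free.
- dock: Check-in dock, fixed: white flat-topped enclosure 110 (x) x 220 (y) x 45 mm high, origin at the centre of its underside, with an aluminium back ledge along its +x edge (front face at x = +41 mm, 73 mm tall from the table, so 28 mm above the enclosure's top). Its open front is its -x side. A second slide case already stands on its +y half; a black block 24 x 34 mm, top 57 mm above the table, sits at its front +y corner. The empty bay is on its -y half.
- bay (a point): Centre of the empty bay on the dock's flat top (45 mm above the table), directly at the sensing pin; axes as the dock's. A case centred here stands 10 mm clear of the back ledge.
- pin (a joint): Sensing pin of the dock, in m: 0 when released, grows as it is pressed down. Steel, 10 mm across, stands 5 mm above the dock top; at 0.005 it is flush. Light spring, about 0.6 N when flush: the weight of the case alone holds it down.
- case2_center (a point): Centre of the second slide case, same size and look, standing upright on the dock beside the empty bay (64 mm along the dock's y, 28 mm along its x, 98 mm tall); its point z is up. Bystander.
- vial_mid (a point): Bystander: small capped glass vial, 32 mm across, 65 mm tall. Point at its centre, half-way up.
- spool_mid (a point): Bystander: white plastic thread spool, 34 mm across, 42 mm tall. Point at its centre, half-way up.
- dish_mid (a point): Bystander: shallow glass dish, 68 mm across, 16 mm high. Point at its centre, half-way up.
- tape_mid (a point): Bystander: roll of paper tape lying flat, 64 mm across, 20 mm high. Point at its centre, half-way up.
- gel_mid (a point): Bystander: white bottle, 52 mm across, 120 mm tall. Point at its centre, half-way up.
- slidebox_mid (a point): Bystander: cardboard box 50 x 90 x 45 mm high. Point at its centre, half-way up.
- scalpel_mid (a point): Bystander: scalpel handle, a bar 130 x 8 x 6 mm, lying in the instrument tray along its +y long wall. Point at its centre, half-way up.

How it is judged (in metres and radians):
On the way, in this order (a step that is already met when the one before it is completed fails the run):
1. the forceps lie flat in the instrument tray (x of forceps_center in the frame of tray between -0.08 and 0.08 m and y of forceps_center in the frame of tray between -0.072 and 0.072 m and z of forceps_center in the frame of tray below 0.02 m and angle between the z axis of forceps_center and the z axis of tray, either way round below 0.2 rad), for 0.2 s.
2. the slide case stands upright in the bay on the pressed pin (angle between the x axis of case_center and the z axis of bay, either way round below 0.08 rad and angle between the z axis of case_center and the x axis of bay, either way round below 0.2 rad and x of case_center in the frame of bay between -0.011 and 0.011 m and y of case_center in the frame of bay between -0.015 and 0.015 m and z of case_center in the frame of bay between 0.045 and 0.053 m and value of joint pin above 0.004 m), for 0.2 s.
At the end, for the whole second after the job is handed in: Forceps flat on the tray floor (0.2 rad), inside its walls. Case on a 64 x 28 mm end, upright within 0.08 rad, square to the ledge within 0.2 rad, centre within 11 mm (dock x) and 15 mm (dock y) of the bay, 45-53 mm above the dock top, pin down over 4 mm. All released and still (all of step 1 and all of step 2); the robot touches nothing.
It fails at once if another loose thing (vial, spool, dish, tape, bottle, cardboard box, scalpel handle) is shifted by more than 3 cm (distance of any of vial_mid, spool_mid, dish_mid, tape_mid, gel_mid, slidebox_mid, scalpel_mid from where it was at the start of the episode above 0.03 m).
It fails at once if the second slide case is knocked over or shifted by more than 2 cm (angle between case2_center's own z axis and vertical above 0.35 rad or distance of case2_center from where it was at the start of the episode above 0.02 m).
It fails at once if the slide case is banged down on the dock (more than 60 N) (contact force between case and dock above 60 N).
It also fails if it takes over 64 s, if anything falls off the work surface, if the arm or the gripper's body presses on something with over 40 N, if the wrist force passes 120 N, or if a joint passes its speed limit or range.

## Working session

There is one attempt and no reset: what is moved stays moved. The work goes in short steps, Python scripts to look and compute and a tool call to move; the robot and the scene stay as the last step left them, time stands still between calls to the robot, and variables do not carry over. Pictures are saved under pics/ and viewed, at most 10 in all, crops included, and the job is handed in when it is done.

Besides the shell and the picture viewer there is one more tool, called in YAML: its name, and indented under it one key for each argument. jog_arm: Moves the arm, as the interface text tells. Its arguments: {"type":"object","properties":{"motion":{"type":"array"},"grip":{"type":"number"}},"required":["motion"]}

```bash
mkdir -p pics; cat > h.py <<'E'
import numpy as np,cv2
from scipy.spatial.transform import Rotation as Ro
from cell import state,read_camera,job_done,cut_out
def K(c):
    f=200/np.tan(np.radians(c["vertical_fov"])/2); return f
def proj(c,P):
    E=np.array(c["extrinsics"]);P=np.atleast_2d(P);q=(P-E[:3,3])@E[:3,:3]
    u=np.c_[q[:,0],-q[:,1]]/(-q[:,2:]);r2=(u**2).sum(1,keepdims=True)
    return u*(1+c["k1"]*r2)*K(c)+[c["cx"],c["cy"]]
def ray(c,px):
    px=np.atleast_2d(px).astype(float);d=(px-[c["cx"],c["cy"]])/K(c);u=d.copy()
    for _ in range(20): u=d/(1+c["k1"]*(u**2).sum(1,keepdims=True))
    E=np.array(c["extrinsics"]);return E[:3,3],np.c_[u[:,0],-u[:,1],-np.ones(len(u))]@E[:3,:3].T
def at(c,px,z):
    o,d=ray(c,px);return o+d*((z-o[2])/d[:,2:])
def cut(c,n):
    r=cut_out(n,c);return r[0] if r else None
E
cat > a.py <<'E'
from h import *
print(state())
for n in ["scene","side","wrist"]:
    c=read_camera(n);cv2.imwrite(f"pics/{n}0.png",c["img"]);np.save(f"{n}0.npy",c,allow_pickle=True)
    print(n,np.round(c["extrinsics"],3).tolist(),c["vertical_fov"],c["cx"],c["cy"],c["k1"])
    for k in ["case_center","forceps_center","book","tray","dock"]:
        r=cut(c,k)
        if r:
            m=r["region"].astype(np.uint8);np.save(f"m_{n}_{k}.npy",m)
            cs=max(cv2.findContours(m,0,2)[0],key=cv2.contourArea);print(k,round(r["p"],2),r["box"],cv2.minAreaRect(cs))
E
python3 a.py
```

```text
{'t': 0.0, 'joints': array([-1.05584132e-01,  4.91592033e-01,  1.55943951e+00, -1.09076218e-05,
        1.09171068e+00, -1.05604142e-01]), 'qvel': array([ 0.00037409, -0.0014416 ,  0.00088854, -0.00058764, -0.00129326,
        0.00132887]), 'tau': array([-9.52334158e-04, -6.12640929e+01, -2.58175153e+01,  6.92750537e-02,
        4.83079045e-02, -1.38641695e-05]), 'eef_pos': array([6.24786895e+02, 5.28219597e-02, 2.39044984e+02]), 'tcp_rot': array([-3.14044847e+00, -1.11553929e-04,  1.57082131e+00]), 'ft_force': array([-0.05301645,  0.14022052, -0.4071683 ]), 'moment': array([ 0.02020624,  0.0167483 , -0.02188962]), 'grip_force': 0.0, 'opening': 0.9981949099065118}
scene [[0.833, -0.467, 0.298, 828.041], [0.554, 0.702, -0.447, -366.376], [-0.001, 0.537, 0.843, 839.453], [0.0, 0.0, 0.0, 1.0]] 54.557408618876984 314.4383699311388 203.0203727891959 -0.04768032439874372
case_center 0.7 [308.9, 203.5, 359.1, 245.8] ((342.0, 231.0), (22.62741470336914, 31.11269760131836), 45.0)
forceps_center 0.61 [313.2, 207.0, 351.8, 235.1] ((331.99725341796875, 220.552490234375), (7.2099528312683105, 50.
[... 1421 characters left out ...]
8188623414 194.71598741346563 -0.03651214298081093
case_center 0.63 [268.7, 123.8, 362.3, 182.1] ((334.42901611328125, 155.3539581298828), (44.54232406616211, 61.47650909423828), 7.765166282653809)
forceps_center 0.91 [293.4, 93.9, 323.2, 209.4] ((308.3269348144531, 153.36538696289062), (14.512594223022461, 115.90464782714844), 11.309932708740234)
book 0.92 [243.3, 81.3, 413.4, 229.5] ((326.13104248046875, 158.66026306152344), (148.5493927001953, 104.69600677490234), 22.28558921813965)
tray 0.75 [203.7, 320.5, 258.8, 326.9] ((229.4404296875, 326.38134765625), (48.72134017944336, 8.892107009887695), 8.880660057067871)
dock 0.33 [205.2, 320.4, 257.0, 329.0] ((230.0, 323.0), (10.0, 52.0), 90.0)
```

View pics/scene0.png

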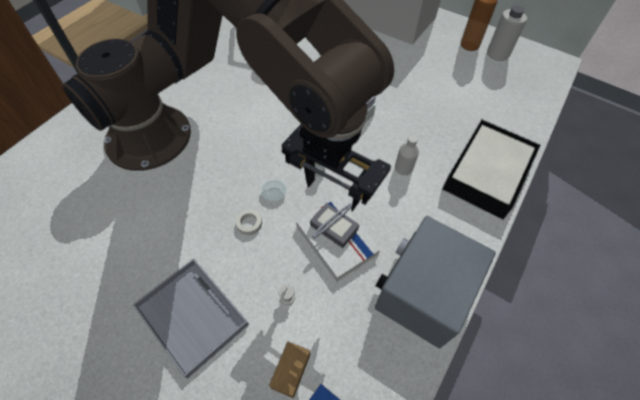

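View pics/side0.png

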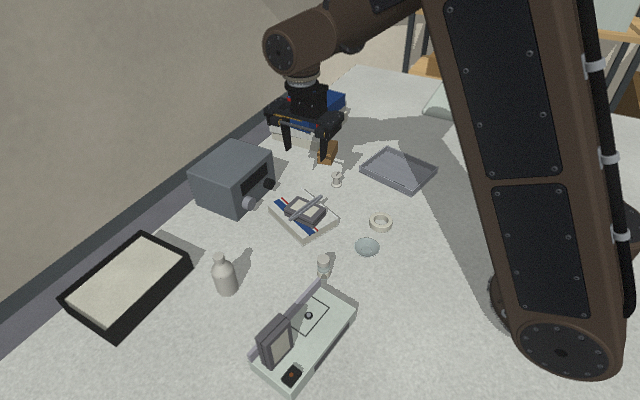

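View pics/wrist0.png

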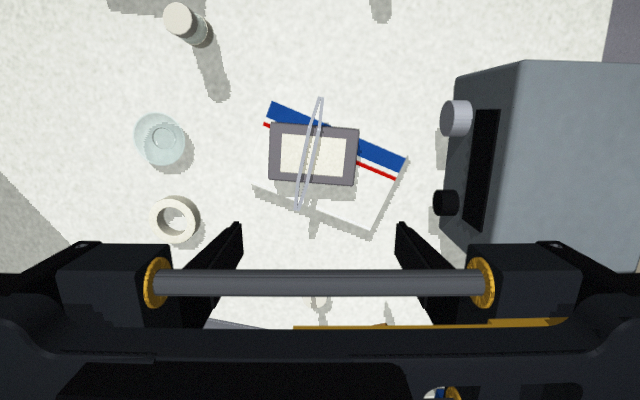

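```bash
cat > b.py <<'E'
from h import *
C={n:np.load(f"{n}0.npy",allow_pickle=True).item() for n in ["scene","side","wrist"]}
def sh(l,n,px,z): print(l,np.round(at(C[n],px,z)[:,:2]).tolist())
sh("case w","wrist",[(274,122),(358,128),(356,186),(268,181)],58)
sh("forc w","wrist",[(320,98),(298,207)],62)
sh("forc s","scene",[(351,206),(313,235)],62)
sh("book w","wrist",[(270,101),(407,158),(372,238),(253,189)],30)
sh("tray s","scene",[(194,261),(247,325),(187,377),(135,307)],25)
sh("tray sd","side",[(395,147),(437,167),(405,193),(360,171)],25)
sh("scalpel","scene",[(197,277),(228,315)],8)
sh("pin","side",[(308,315)],49)
sh("front","side",[(298,395),(357,302)],45)
sh("ledgetop","side",[(248,353),(322,282)],73)
sh("case2top","side",[(258,335),(290,313),(295,325),(262,347)],143)
for k,n,px,z in [("vial","side",(323,272),10),("gel","side",(228,285),20),("box","scene",(290,370),45),("spool","scene",(287,300),10),("tape","scene",(248,222),10),("dish","scene",(273,192),10)]: sh(k,n,[px],z)
E
python3 b.py
```

```text
case w [[577.0, 65.0], [668.0, 59.0], [668.0, -6.0], [568.0, -0.0]]
forc w [[626.0, 90.0], [601.0, -30.0]]
forc s [[630.0, 87.0], [598.0, -27.0]]
book w [[569.0, 88.0], [732.0, 22.0], [695.0, -82.0], [544.0, -17.0]]
tray s [[398.0, -218.0], [590.0, -264.0], [556.0, -410.0], [366.0, -370.0]]
tray sd [[519.0, -415.0], [358.0, -367.0], [406.0, -195.0], [569.0, -233.0]]
scalpel [[422.0, -240.0], [538.0, -268.0]]
pin [[447.0, 303.0]]
front [[383.0, 449.0], [371.0, 224.0]]
ledgetop [[497.0, 438.0], [453.0, 231.0]]
case2top [[472.0, 426.0], [446.0, 363.0], [425.0, 379.0], [453.0, 441.0]]
vial [[488.0, 164.0]]
gel [[663.0, 310.0]]
box [[719.0, -288.0]]
spool [[625.0, -170.0]]
tape [[429.0, -63.0]]
dish [[427.0, 42.0]]
```

jog_arm:
  motion:
    - [[15, -6, 45], 0.12]
    - [[30, -12, 90], 0.23]
    - [[30, -12, 90], 0.23]
    - [[30, -12, 90], 0.23]
  grip: 0.3

```text
t: 1.3
eef_pos: [613.5, 29.9, 150.4]
tcp_rot: [-3.141, 0.0, 1.345]
ft_force: [0.0, -0.2, 1.1]
opening: 0.726
grip_force: 0.0
```

```bash
cat > c.py <<'E'
from h import *
import sys
s=state();print(s["t"],s["eef_pos"],s["tcp_rot"],s["opening"])
c=read_camera("wrist");np.save("w1.npy",c,allow_pickle=True)
cv2.imwrite("pics/w1.png",c["img"])
for k,z in [("forceps_center",66),("case_center",58)]:
    r=cut(c,k)
    if r:
        m=r["region"].astype(np.uint8);ys,xs=np.nonzero(m)
        P=at(c,np.c_[xs,ys],z)[:,:2]
        rect=cv2.minAreaRect(P.astype(np.float32));print(k,r["p"],r["box"],rect,cv2.boxPoints(rect).round().tolist())
E
python3 c.py
```

```text
1.3 [613.54334398  29.92015467 150.38706728] [-3.14135690e+00  1.61697305e-04  1.34475697e+00] 0.7260159226192054
forceps_center 0.77 [310.5, 128.6, 329.1, 268.8] ((614.0616455078125, 32.875091552734375), (118.1663589477539, 13.741889953613281), 76.69072723388672) [[594.0, -23.0], [607.0, -26.0], [634.0, 89.0], [621.0, 92.0]]
case_center 0.92 [258.3, 158.9, 386.3, 243.8] ((618.3453979492188, 31.869422912597656), (68.46733856201172, 97.3975830078125), 85.39354705810547) [[567.0, 2.0], [664.0, -6.0], [670.0, 62.0], [573.0, 70.0]]
```

View pics/w1.png

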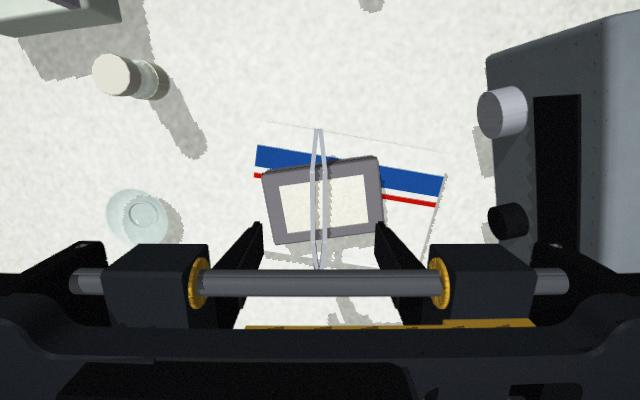

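jog_arm:
  motion:
    - [[1, 0, 35], 0]
    - [[1, 0, 58], 0]
    - [[1, 0, 65], 0]
    - [[1, 0, 65], 0]

```text
t: 1.85
eef_pos: [613.7, 30.6, 85.2]
tcp_rot: [3.141, -0.0, 1.341]
ft_force: [-0.1, -0.8, -0.4]
opening: 0.701
grip_force: 0.0
```

jog_arm:
  motion:
    - [[0, 0, 0], 0]
    - [[0, 0, 0], 0]
    - [[0, 0, 0], 0]
    - [[0, 0, 0], 0]
    - [[0, 0, 0], 0]
  grip: 1.0

```text
t: 2.35
eef_pos: [613.4, 31.0, 85.0]
tcp_rot: [3.141, -0.0, 1.341]
ft_force: [-0.2, 0.1, -0.2]
opening: 0.339
grip_force: 0.0
```

jog_arm:
  motion:
    - [[0, 0, 0], 0]
    - [[0, 0, 0], 0]
    - [[0, 0, 0], 0]
    - [[0, 0, 0], 0]

```text
t: 2.75
eef_pos: [613.3, 31.0, 84.6]
tcp_rot: [3.142, -0.0, 1.341]
ft_force: [-0.9, 0.3, 0.4]
opening: 0.143
grip_force: 30.0
```

jog_arm:
  motion:
    - [[0, 0, -20], 0]
    - [[0, 0, -50], 0.14]
    - [[0, 0, -80], 0.28]
    - [[0, 0, -80], 0.42]
    - [[0, 0, -80], 0.56]

```text
t: 3.25
eef_pos: [613.5, 31.0, 165.7]
tcp_rot: [3.14, -0.001, 0.775]
ft_force: [-0.3, -0.2, -0.1]
opening: 0.142
grip_force: 30.0
```

```bash
cat > g.py <<'E'
from h import *
import sys
def go(x,y,z,yaw):
    s=state();p=np.array(s["eef_pos"]);w=s["tcp_rot"][2]
    d=np.array([x,y,z])-p
    t=(w-yaw+np.pi)%(2*np.pi)-np.pi
    print("t",round(s["t"],2),"pos",p.round(1),"yaw",round(w,3),"shift",np.round([np.cos(w)*d[0]+np.sin(w)*d[1],np.sin(w)*d[0]-np.cos(w)*d[1],-d[2]],1),"turn",round(t,3),"j6",round(s["joints"][5],2),"open",round(s["opening"],3))
if __name__=="__main__": go(*map(float,sys.argv[1:5]))
E
python3 g.py 475 -318 120 -0.235
```

```text
t 3.25 pos [613.5  31.  165.7] yaw 0.775 shift [-343.2  152.4   45.7] turn 1.01 j6 0.74 open 0.142
```

jog_arm:
  motion:
    - [[-41, 18, 0], 0.14]
    - [[-82, 36, 0], 0.28]
    - [[-123, 54, 0], 0.42]
    - [[-164, 72, 0], 0.56]
    - [[-205, 90, 0], 0.7]

```text
t: 3.75
eef_pos: [530.1, -178.7, 164.7]
tcp_rot: [3.142, -0.0, 0.075]
ft_force: [0.6, 0.1, 0.5]
opening: 0.139
grip_force: 30.0
```

```bash
python3 g.py 475 -318 120 -0.235
```

```text
t 3.75 pos [ 530.1 -178.7  164.7] yaw 0.075 shift [-65.4 134.8  44.7] turn 0.31 j6 1.05 open 0.139
```

jog_arm:
  motion:
    - [[-20, 41, 0], 0.1]
    - [[-40, 82, 0], 0.2]
    - [[-60, 123, 20], 0.31]
    - [[-65, 135, 45], 0.31]
    - [[-65, 135, 45], 0.31]

```text
t: 4.25
eef_pos: [475.3, -318.1, 117.1]
tcp_rot: [-3.14, 0.004, -0.232]
ft_force: [0.3, 0.2, -0.8]
opening: 0.143
grip_force: 30.0
```

```bash
cat > d.py <<'E'
from h import *
s=state();print(s["eef_pos"],s["tcp_rot"][2])
for n in ["wrist","scene"]:
    c=read_camera(n);cv2.imwrite(f"pics/{n}2.png",c["img"])
    for k,z in [("tray",25),("scalpel_mid",10),("forceps_center",100)]:
        r=cut(c,k)
        if r:
            m=r["region"].astype(np.uint8);ys,xs=np.nonzero(m)
            P=at(c,np.c_[xs,ys],z)[:,:2]
            rect=cv2.minAreaRect(P.astype(np.float32));print(n,k,r["p"],r["box"],cv2.boxPoints(rect).round().tolist())
E
python3 d.py
```

```text
[ 475.25575803 -318.1192914   117.10275441] -0.23215057585463872
wrist tray 0.72 [206.5, 90.7, 418.8, 313.8] [[355.0, -370.0], [550.0, -414.0], [585.0, -258.0], [390.0, -214.0]]
wrist scalpel_mid 0.6 [231.6, 145.3, 255.1, 243.0] [[448.0, -251.0], [537.0, -269.0], [539.0, -260.0], [450.0, -242.0]]
wrist forceps_center 0.94 [309.3, 136.2, 329.8, 324.6] [[417.0, -311.0], [535.0, -340.0], [538.0, -327.0], [420.0, -298.0]]
scene tray 0.79 [134.6, 276.7, 245.9, 376.6] [[352.0, -371.0], [559.0, -414.0], [592.0, -258.0], [385.0, -214.0]]
scene scalpel_mid 0.59 [203.4, 283.2, 232.4, 315.5] [[438.0, -246.0], [534.0, -270.0], [536.0, -262.0], [440.0, -237.0]]
scene forceps_center 0.46 [173.3, 302.4, 200.9, 322.7] [[466.0, -321.0], [537.0, -335.0], [540.0, -322.0], [469.0, -308.0]]
```

View pics/wrist2.png

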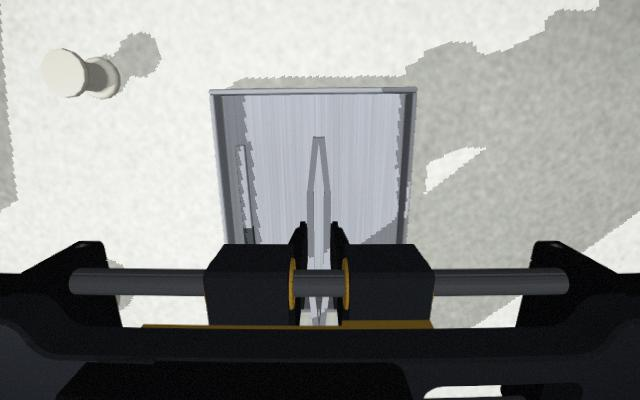

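jog_arm:
  motion:
    - [[-4, 0, 40], 0]
    - [[-4, 0, 70], 0]
    - [[-4, 0, 82], 0]
    - [[-4, 0, 86], 0]
    - [[-4, 0, 86], 0]

```text
t: 5.15
eef_pos: [473.6, -316.2, 34.1]
tcp_rot: [3.141, -0.0, -0.229]
ft_force: [-0.1, 0.8, -0.9]
opening: 0.141
grip_force: 30.0
```

jog_arm:
  motion:
    - [[0, 0, 0], 0]
    - [[0, 0, 0], 0]
    - [[0, 0, 0], 0]
  grip: 0.7

```text
t: 5.45
eef_pos: [473.5, -316.3, 34.5]
tcp_rot: [3.141, -0.001, -0.229]
ft_force: [-0.4, 0.1, -0.3]
opening: 0.289
grip_force: 0.0
```

jog_arm:
  motion:
    - [[0, 0, -30], 0]
    - [[0, 0, -80], 0]
    - [[0, 0, -130], 0]
    - [[0, 0, -170], 0]

```text
t: 5.85
eef_pos: [473.3, -316.2, 207.0]
tcp_rot: [3.141, -0.002, -0.229]
ft_force: [0.4, -0.5, 0.9]
opening: 0.303
grip_force: 0.0
```

```bash
sed -i 's/("forceps_center",100)/("forceps_center",12)/' d.py; python3 d.py; python3 g.py 619 31 200 -0.08
```

```text
[ 473.2501273  -316.15158257  206.95338614] -0.22916852393569886
wrist tray 0.9 [240.8, 94.4, 393.5, 265.7] [[355.0, -372.0], [550.0, -414.0], [585.0, -257.0], [390.0, -214.0]]
wrist scalpel_mid 0.77 [255.6, 136.1, 272.6, 239.6] [[410.0, -244.0], [536.0, -271.0], [539.0, -260.0], [412.0, -233.0]]
wrist forceps_center 0.74 [313.8, 122.5, 323.8, 227.9] [[410.0, -310.0], [533.0, -338.0], [536.0, -325.0], [413.0, -297.0]]
scene tray 0.72 [131.5, 259.2, 247.3, 377.8] [[355.0, -370.0], [558.0, -414.0], [592.0, -256.0], [390.0, -212.0]]
scene scalpel_mid 0.46 [195.7, 274.9, 228.4, 312.0] [[415.0, -242.0], [530.0, -265.0], [532.0, -257.0], [417.0, -233.0]]
scene forceps_center 0.76 [173.9, 298.2, 207.6, 335.6] [[411.0, -312.0], [532.0, -332.0], [534.0, -318.0], [413.0, -298.0]]
t 6.25 pos [ 472.8 -315.9  202.3] yaw -0.229 shift [  63.5 -371.     2.3] turn -0.149 j6 1.09 open 0.298
```

jog_arm:
  motion:
    - [[10, -45, 0], 0]
    - [[20, -90, 0], 0]
    - [[30, -135, 0], 0]
    - [[36, -180, 0], -0.07]
    - [[36, -225, 0], -0.15]
  grip: 0

```text
t: 6.75
eef_pos: [559.9, -103.5, 202.4]
tcp_rot: [-3.141, 0.002, -0.077]
ft_force: [0.9, 0.7, 0.2]
opening: 0.666
grip_force: 0.0
```

```bash
python3 g.py 591 32 160 -0.08
```

```text
t 6.75 pos [ 559.9 -103.5  202.4] yaw -0.077 shift [  20.6 -137.4   42.4] turn 0.003 j6 1.35 open 0.666
```

jog_arm:
  motion:
    - [[10, -45, 0], 0]
    - [[20, -90, 0], 0]
    - [[21, -137, 0], 0]
    - [[21, -137, 20], 0]
    - [[21, -137, 20], 0]

```text
t: 7.25
eef_pos: [589.9, 31.1, 180.7]
tcp_rot: [3.141, 0.005, -0.077]
ft_force: [0.2, -0.2, -1.2]
opening: 0.994
grip_force: 0.0
```

```bash
python3 c.py 2>&1 | grep -v forceps; python3 g.py 591 32 58 -0.08
```

```text
7.25 [589.93819342  31.06811643 180.69393017] [ 3.14142786  0.00521615 -0.07685371] 0.9943526553378044
case_center 0.89 [281.6, 110.8, 357.9, 211.7] ((619.0316772460938, 29.222461700439453), (63.462249755859375, 96.79634857177734), 85.58828735351562) [[568.0, 1.0], [665.0, -6.0], [670.0, 57.0], [573.0, 65.0]]
t 7.4 pos [591.2  29.  183.5] yaw -0.08 shift [ -0.4  -3.  125.5] turn -0.0 j6 1.59 open 1.0
```

View pics/w1.png

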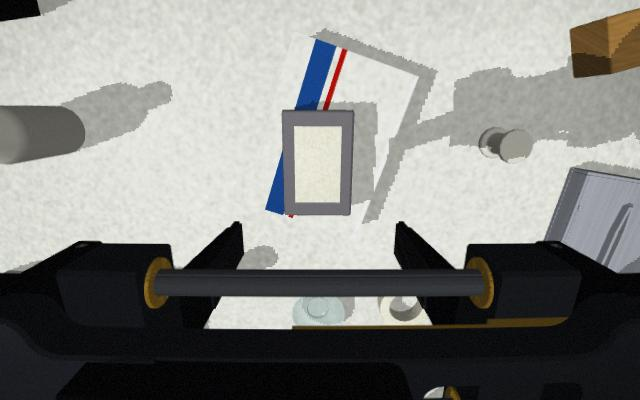

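jog_arm:
  motion:
    - [[0, -2, 45], 0]
    - [[0, -2, 90], 0]
    - [[0, -2, 117], 0]
    - [[0, -2, 125], 0]
    - [[0, -2, 125], 0]

```text
t: 7.9
eef_pos: [591.4, 30.9, 58.5]
tcp_rot: [3.142, 0.001, -0.08]
ft_force: [-0.0, 0.4, 0.5]
opening: 1.001
grip_force: 0.0
```

jog_arm:
  motion:
    - [[0, 0, 0], 0]
    - [[0, 0, 0], 0]
    - [[0, 0, 0], 0]
    - [[0, 0, 0], 0]
    - [[0, 0, 0], 0]
  grip: 0.4

```text
t: 8.4
eef_pos: [591.5, 31.8, 59.3]
tcp_rot: [-3.142, -0.001, -0.079]
ft_force: [-1.0, 0.3, 5.5]
opening: 0.672
grip_force: 30.0
```

jog_arm:
  motion:
    - [[0, 0, 0], 0]
    - [[0, 0, 0], 0]

```text
t: 8.6
eef_pos: [591.5, 31.8, 59.3]
tcp_rot: [-3.142, -0.001, -0.079]
ft_force: [-1.0, -0.5, 6.1]
opening: 0.673
grip_force: 30.0
```

jog_arm:
  motion:
    - [[0, 0, -20], 0]
    - [[0, 0, -60], 0]
    - [[0, 0, -100], 0]
    - [[0, 0, -100], 0]
    - [[0, 0, -100], 0]

```text
t: 9.1
eef_pos: [591.1, 31.8, 158.9]
tcp_rot: [-3.142, -0.001, -0.079]
ft_force: [-0.8, 0.0, -2.8]
opening: 0.673
grip_force: 30.0
```

```bash
cat > e.py <<'E'
from h import *
import sys
s=state();print(s["eef_pos"],s["ft_force"],s["moment"],s["opening"])
A=[read_camera(n) for n in ["side","wrist"]]
c=A[0];p=proj(c,[s["eef_pos"]])[0].astype(int);print(p)
x0=np.clip(p[0]-80,0,480);y0=np.clip(p[1]-80,0,240)
a=cv2.resize(c["img"][y0:y0+160,x0:x0+160],(480,480),interpolation=cv2.INTER_CUBIC)
b=cv2.resize(A[1]["img"][60:380,200:440],(320,427))
o=np.zeros((480,800,3),np.uint8);o[:,:480]=a;o[:427,480:]=b
cv2.imwrite(f"pics/{sys.argv[1]}.png",o);print(x0,y0)
E
python3 e.py e1
```

```text
[591.13295817  31.75707992 158.86467376] [-0.77861574  0.02063574 -2.80418739] [ 0.03838469  0.24115572 -0.00212897] 0.6730910536868113
[311 182]
231 102
```

View pics/e1.png

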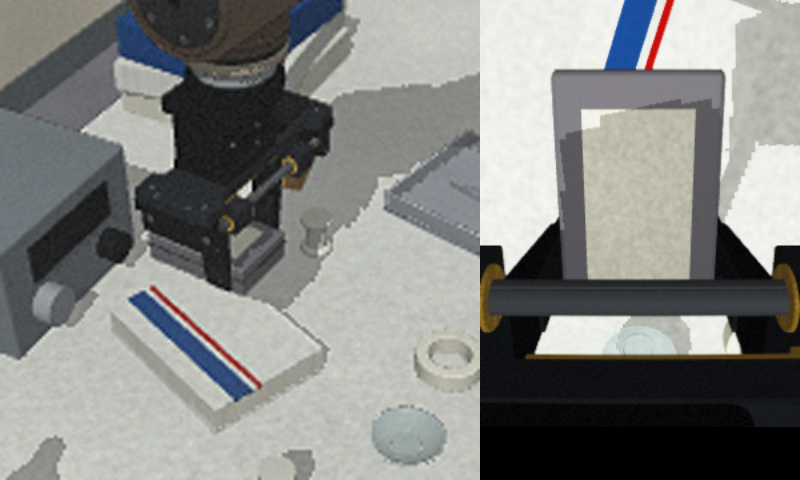

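jog_arm:
  motion:
    - [[0, 0, 0], 0]
  grip: 0.34

```text
t: 9.3
eef_pos: [590.7, 31.8, 157.1]
tcp_rot: [3.142, 0.003, -0.079]
ft_force: [0.1, 1.2, -3.1]
opening: 0.668
grip_force: 30.0
```

jog_arm:
  motion:
    - [[0, 0, 0], 0]
  grip: 0.33

```text
t: 9.4
eef_pos: [591.0, 31.7, 157.5]
tcp_rot: [3.142, 0.002, -0.079]
ft_force: [-0.9, 0.1, -2.6]
opening: 0.676
grip_force: 17.2
```

jog_arm:
  motion:
    - [[0, 0, 10], 0]
  grip: 0.326

```text
t: 9.5
eef_pos: [591.8, 31.7, 148.7]
tcp_rot: [-3.142, -0.001, -0.079]
ft_force: [0.4, -0.0, 0.3]
opening: 0.672
grip_force: 0.1
```

jog_arm:
  motion:
    - [[0, 0, 0], 0]
  grip: 0.324

```text
t: 9.6
eef_pos: [590.8, 31.7, 147.1]
tcp_rot: [3.142, 0.002, -0.079]
ft_force: [0.4, -0.4, -0.7]
opening: 0.675
grip_force: 0.0
```

jog_arm:
  motion:
    - [[0, 0, 0], 0]
  grip: 0.36

```text
t: 9.7
eef_pos: [591.3, 31.7, 148.2]
tcp_rot: [-3.142, 0.001, -0.079]
ft_force: [-0.3, -0.3, -0.7]
opening: 0.65
grip_force: 0.0
```

```bash
python3 e.py e2
```

```text
[591.25533825  31.72553415 148.20921433] [-0.32175042 -0.32431083 -0.71327115] [ 0.09160239  0.10846745 -0.02028285] 0.6504853722969384
[311 185]
231 105
```

View pics/e2.png

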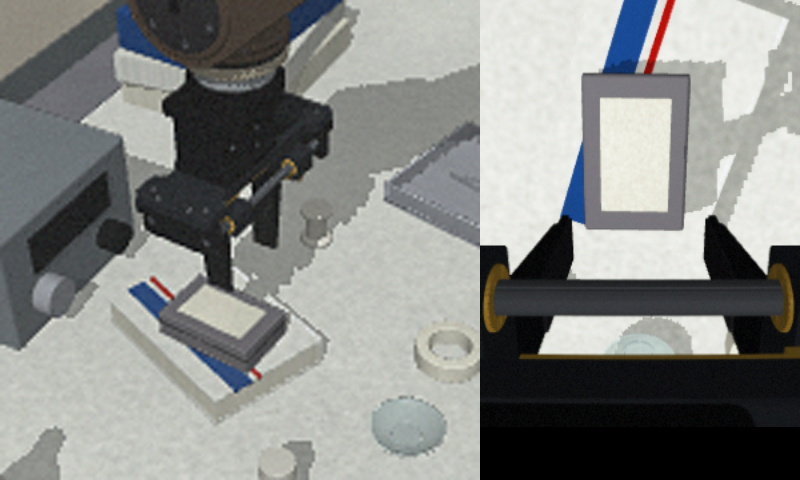

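jog_arm:
  motion:
    - [[0, 0, -20], 0]
    - [[0, 0, -30], 0]
    - [[0, 0, -30], 0]
    - [[0, 0, -30], 0]
  grip: 0

```text
t: 10.2
eef_pos: [591.2, 31.7, 178.6]
tcp_rot: [-3.142, -0.001, -0.079]
ft_force: [0.5, -0.2, -0.4]
opening: 0.924
grip_force: 0.0
```

```bash
python3 c.py 2>&1 | grep -v forceps; python3 g.py 591 32 59 -0.08
```

```text
10.2 [591.22896645  31.72934004 178.64619104] [-3.14158278e+00 -5.99783492e-04 -7.91765542e-02] 0.9236077334123289
case_center 0.56 [279.8, 112.7, 356.6, 217.6] ((617.2105102539062, 31.265216827392578), (64.36810302734375, 99.53754425048828), 85.4455337524414) [[565.0, 3.0], [664.0, -5.0], [669.0, 59.0], [570.0, 67.0]]
t 10.35 pos [591.1  31.7 178.1] yaw -0.079 shift [-1.000e-01 -3.000e-01  1.191e+02] turn 0.001 j6 1.59 open 0.99
```

jog_arm:
  motion:
    - [[-8, -1, 45], 0]
    - [[-8, -1, 90], 0]
    - [[-8, -1, 112], 0]
    - [[-8, -1, 119], 0]
    - [[-8, -1, 119], 0]

```text
t: 10.85
eef_pos: [583.2, 33.3, 58.9]
tcp_rot: [3.142, 0.002, -0.079]
ft_force: [-0.2, 0.1, 0.1]
opening: 1.001
grip_force: 0.0
```

jog_arm:
  motion:
    - [[0, 0, 0], 0]
    - [[0, 0, 0], 0]
    - [[0, 0, 0], 0]
    - [[0, 0, 0], 0]
    - [[0, 0, 0], 0]
  grip: 0.4

```text
t: 11.35
eef_pos: [583.6, 33.4, 60.3]
tcp_rot: [-3.141, -0.001, -0.079]
ft_force: [-1.2, 1.8, 4.2]
opening: 0.669
grip_force: 30.0
```

jog_arm:
  motion:
    - [[0, 0, 0], 0]
    - [[0, 0, -10], 0]
    - [[0, 0, -40], 0]
    - [[0, 0, -40], 0]

```text
t: 11.75
eef_pos: [584.7, 33.3, 102.8]
tcp_rot: [-3.142, -0.005, -0.079]
ft_force: [0.6, -0.0, -2.3]
opening: 0.669
grip_force: 30.0
```

jog_arm:
  motion:
    - [[0, 0, 0], 0]
    - [[0, 0, 0], 0]
  grip: 0.33

```text
t: 11.95
eef_pos: [582.9, 33.3, 98.9]
tcp_rot: [3.142, 0.001, -0.079]
ft_force: [-0.3, 0.2, -2.0]
opening: 0.672
grip_force: 17.0
```

```bash
cat > f.py <<'E'
from h import *
s=state();c=read_camera("wrist");r=cut(c,"case_center")
m=r["region"].astype(np.uint8) if r else None
print("t",s["t"],"open",round(s["opening"],4),"F",round(s["grip_force"],1),"ft",s["ft_force"].round(1),"M",s["moment"].round(3),r and (round(r["p"],2),r["box"]))
if r: 
    cc=max(cv2.findContours(m,0,2)[0],key=cv2.contourArea);print(cv2.approxPolyDP(cc,5,True)[:,0].tolist())
E
python3 f.py
```

```text
t 11.95 open 0.6724 F 17.0 ft [-0.3  0.2 -2. ] M [0.08  0.178 0.   ] (0.74, [252.0, 103.2, 385.5, 266.6])
[[381, 100], [253, 101], [262, 269], [375, 268]]
```

jog_arm:
  motion:
    - [[0, 0, 0], 0]
  grip: 0.328

```text
t: 12.15
eef_pos: [583.1, 33.3, 98.9]
tcp_rot: [3.142, 0.001, -0.079]
ft_force: [-0.2, 0.6, -2.9]
opening: 0.671
grip_force: 7.0
```

```bash
python3 f.py
```

```text
t 12.15 open 0.6714 F 7.0 ft [-0.2  0.6 -2.9] M [ 0.062  0.194 -0.03 ] (0.71, [250.2, 100.0, 385.4, 268.6])
[[255, 102], [262, 268], [373, 268], [382, 102]]
```

jog_arm:
  motion:
    - [[0, 0, 0], 0]
    - [[0, 0, 0], 0]
  grip: 0.3275

```text
t: 12.45
eef_pos: [583.5, 33.4, 99.6]
tcp_rot: [3.142, -0.0, -0.079]
ft_force: [0.6, -1.0, -1.9]
opening: 0.675
grip_force: 2.9
```

```bash
python3 f.py
```

```text
t 12.45 open 0.6747 F 2.9 ft [ 0.6 -1.  -1.9] M [ 0.092  0.129 -0.031] (0.66, [260.2, 111.9, 378.4, 269.6])
[[368, 113], [267, 114], [262, 269], [376, 268]]
```

jog_arm:
  motion:
    - [[0, 0, 0], 0]
    - [[0, 0, -15], 0]
    - [[0, 0, -35], 0]
    - [[0, 0, -35], 0]
  grip: 0.333

```text
t: 12.95
eef_pos: [584.3, 33.3, 136.6]
tcp_rot: [-3.142, -0.004, -0.079]
ft_force: [0.3, 0.7, -3.5]
opening: 0.673
grip_force: 30.0
```

jog_arm:
  motion:
    - [[0, 0, 0], 0]
    - [[0, 0, 0], 0]
  grip: 0.3275

```text
t: 13.15
eef_pos: [583.1, 33.3, 133.8]
tcp_rot: [3.142, 0.001, -0.079]
ft_force: [0.1, 0.2, -2.7]
opening: 0.671
grip_force: 2.9
```

```bash
python3 f.py
```

```text
t 13.15 open 0.6708 F 2.9 ft [ 0.1  0.2 -2.7] M [0.08  0.07  0.033] None
```

```bash
cat > tilt.py <<'E'
from h import *
s=state();p=np.array(s["eef_pos"]);w=s["tcp_rot"][2];print("t",s["t"],p.round(1),round(w,3),"F",s["grip_force"],"M",s["moment"].round(3))
def corners(th,a,h):
    # pivot at distance a from centre toward A(-x); tilt th lowers B(+x); pivot h below TCP
    B=np.array([[x,y,z] for x in(-49,49) for y in(-32,32) for z in(-14,14)],float)+[a,0,0]
    B=B@Ro.from_euler("y",th).as_matrix().T
    return B@Ro.from_euler("z",w).as_matrix().T+p-[0,0,h]
obs=[]
for n in ["side","scene","wrist"]:
    c=read_camera(n)
    L=cut_out("case_center",c)
    for r in L[:2]:
        ys,xs=np.nonzero(r["region"]);q=proj(c,[p-[0,0,30]])[0]
        d=np.hypot(xs.mean()-q[0],ys.mean()-q[1]);print(n,round(r["p"],2),r["box"],"dist",round(d,1))
        if d<40: obs.append((c,r["region"],n))
def score(th,a,h,n=None):
    v=[]
    for c,m,k in obs:
        if n and k!=n: continue
        M=np.zeros((400,640),np.uint8);cv2.fillConvexPoly(M,cv2.convexHull(proj(c,corners(th,a,h)).round().astype(np.int32)),1)
        v.append((m&(M>0)).sum()/(m|(M>0)).sum())
    return np.mean(v) if v else 0
best=sorted([(score(t,a,h),t,a,h) for t in np.arange(0,2.0,.05) for a in(32,37) for h in(6,12,18)],reverse=True)[:6]
print(np.round(best,3).tolist())
E
python3 tilt.py
```

```text
t 13.25 [583.   33.3 133.8] -0.079 F 2.723683677613735 M [0.042 0.27  0.042]
side 0.57 [300.6, 188.3, 328.1, 230.3] dist 5.3
scene 0.65 [311.8, 189.4, 340.4, 233.2] dist 12.9
wrist 0.85 [259.5, 170.2, 377.3, 268.1] dist 13.2
wrist 0.56 [235.1, 5.3, 439.6, 226.4] dist 126.2
[[0.726, 1.35, 37.0, 18.0], [0.713, 1.3, 37.0, 18.0], [0.711, 1.4, 37.0, 18.0], [0.7, 1.35, 32.0, 18.0], [0.694, 1.35, 37.0, 12.0], [0.688, 1.3, 32.0, 18.0]]
```

jog_arm:
  motion:
    - [[0, 0, 0], 0]
    - [[0, 0, -15], 0]
    - [[0, 0, -30], 0]
    - [[0, 0, -30], 0]
  grip: 0.333

```text
t: 13.95
eef_pos: [584.2, 33.3, 166.2]
tcp_rot: [-3.142, -0.003, -0.079]
ft_force: [0.0, -0.4, -2.4]
opening: 0.671
grip_force: 30.0
```

jog_arm:
  motion:
    - [[0, 0, 0], 0]
    - [[0, 0, 0], 0]
  grip: 0.3275

```text
t: 14.15
eef_pos: [583.1, 33.3, 163.9]
tcp_rot: [3.142, 0.001, -0.079]
ft_force: [0.6, 0.2, -2.9]
opening: 0.671
grip_force: 2.8
```

jog_arm:
  motion:
    - [[0, 0, 0], 0]
  grip: 0.345

```text
t: 14.25
eef_pos: [583.2, 33.4, 163.9]
tcp_rot: [3.142, 0.001, -0.079]
ft_force: [0.8, -0.2, -2.7]
opening: 0.67
grip_force: 30.0
```

```bash
python3 tilt.py
```

```text
t 14.25 [583.2  33.4 163.9] -0.079 F 29.999405443668365 M [0.075 0.054 0.018]
side 0.91 [302.0, 179.7, 327.9, 220.1] dist 6.1
scene 0.86 [311.0, 177.4, 341.8, 228.5] dist 12.7
wrist 0.59 [258.9, 167.8, 377.0, 269.3] dist 13.0
[[0.746, 1.35, 37.0, 18.0], [0.724, 1.4, 37.0, 18.0], [0.716, 1.3, 37.0, 18.0], [0.708, 1.35, 37.0, 12.0], [0.704, 1.35, 32.0, 18.0], [0.698, 1.3, 32.0, 18.0]]
```

```bash
python3 g.py 440 303 230 -0.2
```

```text
t 14.55 pos [583.4  33.3 164.5] yaw -0.079 shift [-164.2 -257.5  -65.5] turn 0.121 j6 1.59 open 0.671
```

jog_arm:
  motion:
    - [[0, 0, -30], 0]
    - [[-15, -25, -65], 0]
    - [[-41, -65, -66], 0]
    - [[-66, -104, -66], 0]
    - [[-90, -143, -66], 0.03]

```text
t: 15.05
eef_pos: [504.0, 184.2, 231.0]
tcp_rot: [-3.141, -0.001, -0.11]
ft_force: [1.4, 0.8, -2.1]
opening: 0.675
grip_force: 30.0
```

jog_arm:
  motion:
    - [[-24, -38, 0], 0.03]
    - [[-48, -76, 0], 0.06]
    - [[-74, -114, 0], 0.09]
    - [[-74, -114, 0], 0.09]
    - [[-74, -114, 0], 0.09]

```text
t: 15.55
eef_pos: [443.4, 305.1, 230.7]
tcp_rot: [3.142, -0.0, -0.197]
ft_force: [-0.3, -0.8, -2.4]
opening: 0.669
grip_force: 30.0
```

```bash
cat > k.py <<'E'
from h import *
s=state();print(s["t"],s["eef_pos"].round(1),s["tcp_rot"],s["joints"][5])
for n in ["wrist","side","scene"]:
    c=read_camera(n);cv2.imwrite(f"pics/k_{n}.png",c["img"]);np.save(f"k_{n}.npy",c,allow_pickle=True)
    for k,z in [("dock",45),("case2_center",143),("pin",50)]:
        for r in cut_out(k,c)[:3]:
            ys,xs=np.nonzero(r["region"])
            rect=cv2.minAreaRect(at(c,np.c_[xs,ys],z)[:,:2].astype(np.float32));print(n,k,round(r["p"],2),r["box"],cv2.boxPoints(rect).round().tolist())
a=np.load("k_wrist.npy",allow_pickle=True).item()["img"];b=np.load("k_side.npy",allow_pickle=True).item()["img"]
o=np.zeros((600,800,3),np.uint8);o[:350,:560]=cv2.resize(a,(560,350));o[350:600,:560]=cv2.resize(b[210:400,200:420],(560,484))[:250] if 0 else 0
s2=cv2.resize(b[240:400,220:380],(240,240),interpolation=cv2.INTER_CUBIC);o[:240,560:]=s2
s3=cv2.resize(b[140:400,220:380],(369,600))[350:] if 0 else None
cv2.imwrite("pics/k.png",o[:360])
E
python3 k.py
```

```text
15.55 [443.4 305.1 230.7] [ 3.14155527e+00 -2.75822104e-04 -1.96616661e-01] 2.2476375497680543
wrist dock 0.9 [177.3, 136.4, 397.7, 238.9] [[371.0, 227.0], [484.0, 214.0], [511.0, 452.0], [398.0, 465.0]]
wrist dock 0.52 [262.5, 168.9, 378.3, 269.1] [[319.0, 258.0], [445.0, 233.0], [472.0, 369.0], [346.0, 395.0]]
wrist dock 0.2 [462.8, 0.0, 595.3, 52.1] [[527.0, -3.0], [575.0, -11.0], [597.0, 123.0], [548.0, 131.0]]
wrist case2_center 0.6 [159.6, 174.7, 259.7, 229.6] [[435.0, 355.0], [480.0, 346.0], [495.0, 428.0], [449.0, 436.0]]
side dock 0.56 [246.2, 278.8, 356.6, 400.0] [[348.0, 226.0], [479.0, 206.0], [517.0, 449.0], [386.0, 469.0]]
side case2_center 0.9 [256.0, 313.6, 295.5, 368.0] [[400.0, 382.0], [463.0, 371.0], [479.0, 457.0], [416.0, 468.0]]
scene dock 0.89 [297.3, 101.5, 374.0, 154.8] [[367.0, 210.0], [493.0, 192.0], [530.0, 454.0], [404.0, 472.0]]
scene case2_center 0.58 [345.2, 70.7, 369.2, 111.9] [[425.0, 427.0], [485.0, 273.0], [534.0, 293.0], [473.0, 446.0]]
scene pin 0.36 [295.5, 96.8, 376.1, 155.2] [[366.0, 208.0], [493.0, 187.0], [537.0, 452.0], [410.0, 473.0]]
scene pin 0.34 [134.8, 259.0, 246.5, 376.6] [[367.0, -369.0], [565.0, -416.0], [602.0, -261.0], [404.0, -214.0]]
```

View pics/k.png

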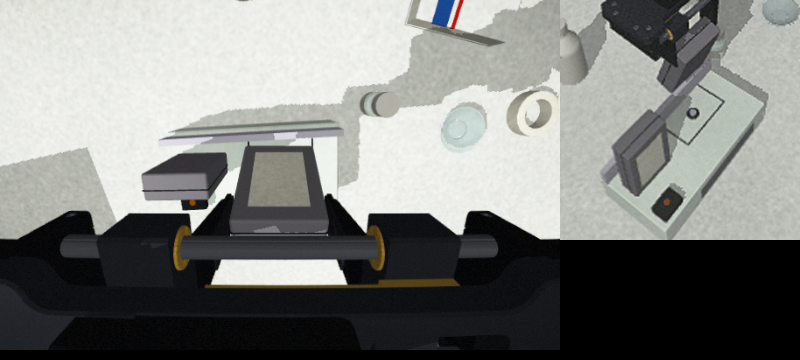

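```bash
cat > l.py <<'E'
from h import *
from scipy.optimize import minimize
L=lambda f:np.load(f,allow_pickle=True).item()
cs=L("side0.npy");cw=L("k_scene.npy");ck=L("k_wrist.npy")
def box(x0,x1,y0,y1,z0,z1): return np.array([[x,y,z] for x in(x0,x1) for y in(y0,y1) for z in(z0,z1)],float)
parts=[box(-55,55,-110,110,0,45),box(41,55,-110,110,0,73)]
def T(P,q): return P@Ro.from_euler("z",q[2]).as_matrix().T+[q[0],q[1],0]
def ren(c,q,bs):
    M=np.zeros((400,640),np.uint8)
    for b in bs: cv2.fillConvexPoly(M,cv2.convexHull((proj(c,T(b,q))*16).round().astype(np.int32)),1,shift=4)
    return M>0
ms=np.load("m_side_dock.npy")>0
from cell import cut_out,read_camera
c2=read_camera("scene");r=cut_out("dock",c2)[0];mw=r["region"]
ws=read_camera("side");r2=cut_out("case2_center",ws)[0]["region"]
r2=cv2.dilate(r2.astype(np.uint8),np.ones((5,5)))>0
def cost(q,verbose=False):
    A=ren(cs,q,parts)&~r2;B=ms&~r2
    i1=(A&B).sum()/(A|B).sum()
    A=ren(c2,q,parts);i2=(A&mw).sum()/(A|mw).sum()
    bay=T(np.array([[13+14-10-0,0,0]]),q) # placeholder
    # bay x: ledge 41-10-14=17
    return 1-i1 if not verbose else (i1,i2)
best=min(((cost((x,y,w)),x,y,w) for x in range(420,462,3) for y in range(320,362,3) for w in np.arange(-.26,-.03,.03)))
b=minimize(cost,best[1:],method="Nelder-Mead",options=dict(initial_simplex=[best[1:],(best[1]+3,best[2],best[3]),(best[1],best[2]+3,best[3]),(best[1],best[2],best[3]+.03)]))
q=b.x;print(q.round(3),cost(q,True))
pin=at(cs,[(308,315.3)],48)[0];dp=(pin-[q[0],q[1],0])@Ro.from_euler("z",q[2]).as_matrix();print("pin world",pin.round(1),"in dock",dp.round(1))
# case2 yaw etc: ledge line from the wrist
P=at(ck,[(183,158),(391,146)],73);print(P.round(1),"yaw",np.arctan2(-(P[0]-P[1])[0],(P[0]-P[1])[1]))
M=ren(ck,q,parts);e=cv2.Canny(M.astype(np.uint8)*255,50,100);im=ck["img"].copy();im[e>0]=(0,0,255)
im2=cs["img"].copy()
for bb in parts:
    for c_,i_ in((cs,im2),(ck,im)):
        h=proj(c_,T(bb,q))
        for i in range(8):
            for j in range(i):
                if bin(i^j).count("1")==1: cv2.line(i_,tuple(h[i].round().astype(int).tolist()),tuple(h[j].round().astype(int).tolist()),(0,0,255),1)
o=np.hstack([cv2.resize(im2[250:400,220:380],(400,375),interpolation=cv2.INTER_CUBIC),cv2.resize(im[100:280,150:440],(400,375))]);cv2.imwrite("pics/l.png",o)
E
python3 l.py
```

```text
[ 4.33226e+02  3.38576e+02 -1.35000e-01] (np.float64(0.7766963673749143), np.float64(0.755278310940499))
pin world [447.1 303.2  48. ] in dock [ 18.5 -33.2  48. ]
[[500.2 435.9  73. ]
 [470.6 223.6  73. ]] yaw -0.13900085792762848
```

```bash
python3 g.py 422 306.5 165 -0.137
```

```text
t 16.35 pos [443.8 304.4 230.6] yaw -0.199 shift [-21.8   2.3  65.6] turn -0.062 j6 2.25 open 0.67
```

View pics/l.png

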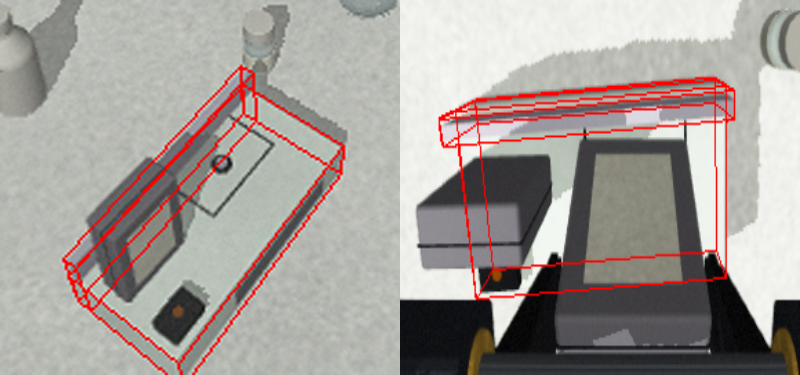

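jog_arm:
  motion:
    - [[-12, 1, 0], -0.03]
    - [[-22, 2, 15], -0.062]
    - [[-22, 2, 40], -0.062]
    - [[-22, 2, 66], -0.062]
    - [[-22, 2, 66], -0.062]

```text
t: 16.85
eef_pos: [420.0, 306.3, 162.4]
tcp_rot: [3.139, 0.004, -0.136]
ft_force: [1.2, 1.0, -1.5]
opening: 0.671
grip_force: 30.0
```

```bash
python3 tilt.py; python3 g.py 447 303 160 -0.137
```

```text
t 16.85 [420.  306.3 162.4] -0.136 F 29.9996218085289 M [ 0.057  0.121 -0.025]
side 0.86 [300.7, 281.8, 338.6, 330.7] dist 5.4
scene 0.78 [315.7, 81.4, 342.6, 124.7] dist 8.8
wrist 0.62 [259.8, 168.7, 377.3, 266.8] dist 13.7
[[0.743, 1.35, 37.0, 18.0], [0.733, 1.4, 37.0, 18.0], [0.729, 1.3, 37.0, 18.0], [0.718, 1.35, 32.0, 18.0], [0.717, 1.3, 32.0, 18.0], [0.713, 1.35, 37.0, 12.0]]
t 17.15 pos [422.2 307.  165.8] yaw -0.137 shift [25.1  0.6  5.8] turn 0.0 j6 2.21 open 0.671
```

jog_arm:
  motion:
    - [[6, 0.5, 0], 0]
    - [[12, 0.5, 0], 0]
    - [[16, 0.5, 0], 0]
  grip: 0.33

```text
t: 17.45
eef_pos: [438.5, 304.0, 164.9]
tcp_rot: [-3.141, -0.001, -0.138]
ft_force: [-0.7, 1.2, -1.0]
opening: 0.67
grip_force: 15.7
```

jog_arm:
  motion:
    - [[4, 0, 0], 0]
    - [[8, 0, 0], 0]
    - [[8, 0, 0], 0]

```text
t: 17.75
eef_pos: [445.9, 302.9, 164.5]
tcp_rot: [3.141, 0.0, -0.137]
ft_force: [-0.4, 0.6, -2.1]
opening: 0.668
grip_force: 15.5
```

```bash
sed -i 's/in(6,12,18)/in(12,16,20,24)/;s/in(32,37)/in(31,34,37)/' tilt.py; python3 tilt.py
```

```text
t 17.75 [445.9 302.9 164.5] -0.137 F 15.471163094043732 M [ 0.075  0.357 -0.055]
side 0.63 [293.0, 275.2, 324.0, 325.6] dist 7.0
scene 0.63 [319.4, 86.3, 348.6, 128.6] dist 8.1
wrist 0.6 [260.0, 174.9, 376.9, 269.5] dist 8.9
[[0.762, 1.45, 34.0, 24.0], [0.76, 1.45, 37.0, 24.0], [0.758, 1.5, 37.0, 24.0], [0.754, 1.5, 37.0, 20.0], [0.754, 1.5, 34.0, 24.0], [0.754, 1.4, 34.0, 24.0]]
```

jog_arm:
  motion:
    - [[4, 0, 0], 0]
    - [[4, 0, 0], 0]

```text
t: 18.25
eef_pos: [449.8, 302.5, 164.7]
tcp_rot: [3.142, 0.0, -0.137]
ft_force: [-1.7, 0.6, -1.0]
opening: 0.671
grip_force: 15.4
```

jog_arm:
  motion:
    - [[3, 0, 0], 0]
    - [[3, 0, 0], 0]

```text
t: 18.45
eef_pos: [452.8, 302.0, 164.6]
tcp_rot: [3.142, -0.0, -0.137]
ft_force: [-1.5, -0.1, -1.2]
opening: 0.672
grip_force: 15.3
```

```bash
python3 tilt.py
```

```text
t 18.45 [452.8 302.  164.6] -0.137 F 15.284801423549652 M [ 0.074  0.546 -0.031]
side 0.72 [374.3, 147.9, 439.7, 197.3] dist 155.1
wrist 0.62 [262.8, 183.7, 377.2, 265.3] dist 4.9
[[0.909, 1.55, 37.0, 24.0], [0.905, 1.6, 37.0, 24.0], [0.901, 1.55, 34.0, 24.0], [0.898, 1.6, 34.0, 24.0], [0.89, 1.55, 37.0, 20.0], [0.881, 1.6, 37.0, 20.0]]
```

jog_arm:
  motion:
    - [[2, 0, 0], 0]
    - [[2, 0, 0], 0]

```text
t: 18.95
eef_pos: [454.6, 301.8, 164.6]
tcp_rot: [3.142, 0.0, -0.137]
ft_force: [-2.6, 0.7, -1.6]
opening: 0.674
grip_force: 15.2
```

jog_arm:
  motion:
    - [[2, 0, 0], 0]
    - [[2, 0, 0], 0]

```text
t: 19.15
eef_pos: [456.7, 301.5, 164.6]
tcp_rot: [-3.142, -0.0, -0.137]
ft_force: [-2.8, -0.6, -2.2]
opening: 0.671
grip_force: 15.2
```

```bash
python3 tilt.py
```

```text
t 19.15 [456.7 301.5 164.6] -0.137 F 15.189714431762695 M [ 0.139  0.632 -0.073]
side 0.57 [292.4, 271.8, 320.3, 324.8] dist 8.9
scene 0.85 [322.7, 87.2, 349.5, 129.4] dist 7.5
wrist 0.64 [261.5, 188.4, 377.3, 267.9] dist 3.1
[[0.75, 1.6, 37.0, 24.0], [0.749, 1.6, 34.0, 24.0], [0.747, 1.6, 37.0, 20.0], [0.746, 1.65, 37.0, 24.0], [0.746, 1.55, 37.0, 24.0], [0.742, 1.65, 34.0, 24.0]]
```

jog_arm:
  motion:
    - [[1.5, 0, 0], 0]
    - [[1.5, 0, 0], 0]

```text
t: 19.65
eef_pos: [458.1, 301.3, 164.6]
tcp_rot: [3.142, 0.0, -0.137]
ft_force: [-1.6, 0.8, -1.1]
opening: 0.67
grip_force: 15.2
```

```bash
sed -i 's/arange(0,2.0,.05)/arange(1.3,1.9,.025)/' tilt.py; python3 tilt.py
```

```text
t 19.65 [458.1 301.3 164.6] -0.137 F 15.156858265399933 M [ 0.092  0.658 -0.024]
side 0.63 [294.6, 274.1, 318.3, 323.4] dist 9.1
scene 0.84 [324.6, 87.2, 347.4, 130.0] dist 7.7
scene 0.23 [269.3, 340.0, 310.1, 398.7] dist 271.9
wrist 0.58 [262.6, 191.0, 377.8, 267.9] dist 2.4
[[0.754, 1.65, 37.0, 24.0], [0.749, 1.625, 37.0, 24.0], [0.748, 1.625, 34.0, 24.0], [0.747, 1.6, 37.0, 24.0], [0.745, 1.625, 37.0, 20.0], [0.743, 1.65, 34.0, 24.0]]
```

jog_arm:
  motion:
    - [[-5, 0, 0], 0]
    - [[-11, 0, 0], 0]
    - [[-11, 0, 0], 0]
    - [[-11, 0, 4], 0]
    - [[-11, 0, 4], 0]

```text
t: 20.45
eef_pos: [447.0, 302.8, 160.2]
tcp_rot: [3.141, 0.0, -0.137]
ft_force: [0.8, -0.2, -1.7]
opening: 0.675
grip_force: 15.2
```

```bash
python3 tilt.py; python3 g.py 447 303 160 -0.137
```

```text
t 20.45 [447.  302.8 160.2] -0.137 F 15.162703692913055 M [ 0.055  0.148 -0.004]
side 0.57 [295.6, 276.1, 327.8, 329.2] dist 8.5
scene 0.65 [319.4, 86.5, 346.7, 130.3] dist 8.5
wrist 0.85 [261.8, 188.4, 378.1, 266.3] dist 3.1
[[0.757, 1.6, 37.0, 24.0], [0.757, 1.6, 34.0, 24.0], [0.751, 1.625, 37.0, 24.0], [0.751, 1.625, 34.0, 24.0], [0.75, 1.6, 37.0, 20.0], [0.748, 1.55, 34.0, 24.0]]
t 20.75 pos [447.2 302.8 160.6] yaw -0.137 shift [-0.2 -0.2  0.6] turn -0.0 j6 2.18 open 0.67
```

jog_arm:
  motion:
    - [[0, 0, 2], 0]
    - [[0, 0, 3], 0]
    - [[0, 0, 3], 0]

```text
t: 21.05
eef_pos: [447.0, 302.8, 157.5]
tcp_rot: [3.141, 0.0, -0.137]
ft_force: [-0.4, -1.6, -2.4]
opening: 0.672
grip_force: 15.2
```

jog_arm:
  motion:
    - [[0, 0, 2], 0]
    - [[0, 0, 2], 0]

```text
t: 21.25
eef_pos: [447.0, 302.8, 155.4]
tcp_rot: [3.141, 0.0, -0.137]
ft_force: [0.2, -0.9, -2.7]
opening: 0.671
grip_force: 15.2
```

jog_arm:
  motion:
    - [[0, 0, 1], 0]
    - [[0, 0, 1], 0]

```text
t: 21.45
eef_pos: [447.1, 302.8, 154.5]
tcp_rot: [3.142, 0.0, -0.137]
ft_force: [-0.5, 0.2, -3.2]
opening: 0.669
grip_force: 15.2
```

jog_arm:
  motion:
    - [[0, 0, 2], 0]
    - [[0, 0, 2], 0]

```text
t: 21.65
eef_pos: [447.0, 302.8, 152.4]
tcp_rot: [3.141, 0.0, -0.137]
ft_force: [1.4, -0.4, -2.3]
opening: 0.67
grip_force: 15.2
```

jog_arm:
  motion:
    - [[0, 0, 2], 0]
    - [[0, 0, 2], 0]

```text
t: 21.85
eef_pos: [447.0, 302.8, 150.4]
tcp_rot: [3.141, 0.0, -0.137]
ft_force: [-1.3, 1.2, -1.9]
opening: 0.671
grip_force: 15.2
```

jog_arm:
  motion:
    - [[0, 0, 1], 0]
    - [[0, 0, 1], 0]

```text
t: 22.05
eef_pos: [447.1, 302.8, 149.5]
tcp_rot: [3.142, -0.0, -0.137]
ft_force: [0.3, -0.1, -1.4]
opening: 0.673
grip_force: 15.2
```

jog_arm:
  motion:
    - [[0, 0, 1], 0]
    - [[0, 0, 1], 0]

```text
t: 22.25
eef_pos: [447.2, 302.8, 148.8]
tcp_rot: [-3.141, -0.0, -0.137]
ft_force: [-0.3, -0.6, 0.1]
opening: 0.673
grip_force: 15.2
```

jog_arm:
  motion:
    - [[0, 0, 1], 0]
    - [[0, 0, 1], 0]

```text
t: 22.45
eef_pos: [447.6, 302.8, 148.6]
tcp_rot: [-3.141, -0.002, -0.137]
ft_force: [0.2, -3.1, 9.3]
opening: 0.672
grip_force: 15.3
```

jog_arm:
  motion:
    - [[0, 0, 1], 0]
    - [[0, 0, 1], 0]

```text
t: 22.65
eef_pos: [448.2, 302.9, 148.3]
tcp_rot: [-3.14, -0.003, -0.137]
ft_force: [-0.1, -3.7, 16.1]
opening: 0.671
grip_force: 15.5
```

jog_arm:
  motion:
    - [[0, 0, -1.5], 0]
    - [[0, 0, -1.5], 0]
  grip: 0.328

```text
t: 22.85
eef_pos: [447.3, 302.9, 148.4]
tcp_rot: [-3.141, -0.001, -0.137]
ft_force: [0.8, -1.6, 5.4]
opening: 0.673
grip_force: 6.0
```

```bash
python3 tilt.py
```

```text
t 22.85 [447.3 302.9 148.4] -0.137 F 6.023512557148933 M [-0.066 -0.061  0.012]
side 0.85 [296.1, 280.9, 323.1, 334.5] dist 9.5
scene 0.91 [321.3, 89.9, 345.7, 128.7] dist 8.0
wrist 0.79 [261.5, 190.7, 377.4, 267.0] dist 2.7
[[0.768, 1.625, 37.0, 24.0], [0.763, 1.65, 37.0, 24.0], [0.761, 1.625, 34.0, 24.0], [0.761, 1.6, 34.0, 24.0], [0.758, 1.625, 37.0, 20.0], [0.758, 1.65, 34.0, 24.0]]
```

jog_arm:
  motion:
    - [[0, 0, 0], 0]
    - [[0, 0, 0], 0]
  grip: 0.326

```text
t: 23.35
eef_pos: [446.9, 302.8, 147.9]
tcp_rot: [3.141, 0.001, -0.137]
ft_force: [1.0, -0.9, 1.5]
opening: 0.671
grip_force: 0.1
```

jog_arm:
  motion:
    - [[0, 0, 0], 0]
    - [[0, 0, 0], 0]
    - [[0, 0, 0], 0]
    - [[0, 0, 0], 0]
  grip: 0.28

```text
t: 23.75
eef_pos: [447.1, 302.8, 148.1]
tcp_rot: [3.142, 0.0, -0.137]
ft_force: [0.6, -0.5, -1.0]
opening: 0.718
grip_force: 0.0
```

```bash
python3 tilt.py
```

```text
t 23.75 [447.1 302.8 148.1] -0.137 F 0.0 M [ 0.09   0.093 -0.044]
side 0.82 [295.3, 279.3, 323.7, 330.7] dist 9.4
scene 0.71 [323.1, 91.1, 349.4, 131.6] dist 6.7
wrist 0.6 [259.6, 185.0, 379.5, 269.0] dist 3.1
wrist 0.37 [132.2, 148.4, 422.0, 266.9] dist 62.7
[[0.771, 1.6, 34.0, 24.0], [0.769, 1.6, 37.0, 20.0], [0.768, 1.55, 34.0, 24.0], [0.765, 1.6, 37.0, 24.0], [0.762, 1.625, 34.0, 24.0], [0.762, 1.575, 34.0, 24.0]]
```

jog_arm:
  motion:
    - [[0, 0, -5], 0]
    - [[0, 0, -20], 0]
    - [[0, 0, -45], 0]
    - [[0, 0, -90], 0]
    - [[0, 0, -130], 0]

```text
t: 24.55
eef_pos: [446.9, 302.7, 280.2]
tcp_rot: [3.142, -0.0, -0.137]
ft_force: [0.7, -0.2, -0.6]
opening: 0.722
grip_force: 0.0
```

jog_arm:
  motion:
    - [[-40, 0, -20], 0]
    - [[-40, 0, -20], 0]

```text
t: 24.75
eef_pos: [405.3, 308.7, 301.5]
tcp_rot: [-3.139, -0.003, -0.136]
ft_force: [-0.1, 0.6, -0.3]
opening: 0.72
grip_force: 0.0
```

```bash
cat > v.py <<'E'
from h import *
from scipy.optimize import minimize
s=state();print(s["t"],s["eef_pos"].round(1))
B=np.array([[x,y,z] for x in(-14,14) for y in(-32,32) for z in(-49,49)],float)
obs=[];two=[]
for n in ["side","wrist","scene"]:
    c=read_camera(n)
    for k in ["case_center","forceps_center"]:
        for r in cut_out(k,c)[:3]:
            print(n,k,round(r["p"],2),r["box"])
            if k=="case_center":
                ys,xs=np.nonzero(r["region"])
                for X,l in ((np.array([447,303,94.]),obs),(np.array([460,399,94.]),two)):
                    if np.hypot(*(proj(c,[X])[0]-[xs.mean(),ys.mean()]))<(15 if n!="wrist" else 40): l.append((c,r["region"]));break
def f(q,ob):
    P=B@Ro.from_euler("xyz",[0,q[3],q[2]]).as_matrix().T+[q[0],q[1],94]
    v=[]
    for c,m in ob:
        M=np.zeros((400,640),np.uint8);cv2.fillConvexPoly(M,cv2.convexHull((proj(c,P)*16).round().astype(np.int32)),1,shift=4)
        v.append((m&(M>0)).sum()/(m|(M>0)).sum())
    return -np.mean(v)
for l,o,x0 in (("case",obs,(447,303)),("case2",two,(460,399))):
    if o:
        q0=np.array([*x0,-.137,0]);r=minimize(f,q0,args=(o,),method="Nelder-Mead",options=dict(initial_simplex=[q0,q0+[5,0,0,0],q0+[0,5,0,0],q0+[0,0,.1,0],q0+[0,0,0,.1]]))
        print(l,len(o),r.x.round(3),-r.fun)
E
python3 v.py
```

```text
24.75 [405.3 308.7 301.5]
side case_center 0.97 [292.8, 276.8, 320.6, 332.8]
side case_center 0.65 [248.5, 289.6, 356.4, 400.0]
side case_center 0.25 [253.8, 312.6, 294.4, 371.0]
side forceps_center 0.66 [384.1, 161.6, 410.7, 179.0]
wrist case_center 0.73 [286.2, 129.4, 353.1, 159.9]
wrist forceps_center 0.5 [285.9, 129.6, 351.6, 160.8]
scene case_center 0.65 [323.9, 90.7, 348.8, 132.5]
scene case_center 0.57 [133.5, 258.3, 247.4, 377.6]
scene forceps_center 0.74 [175.2, 296.4, 208.6, 335.2]
case 3 [ 4.46572e+02  3.02189e+02 -1.08000e-01  2.00000e-03] 0.9097157449567727
case2 1 [ 4.57045e+02  4.03416e+02 -1.42000e-01 -4.90000e-02] 0.9362279511533242
```

```bash
python3 -c "
from cell import job_done;print(job_done())"
```

```text
the job is handed in; nothing more can be done
None
```

I handed the job in at about 25 s of the 64 s. The forceps lie flat in the tray, and the slide case stands by itself in the bay, upright and within about 1 mm of the measured pin position. I could not read the pin itself, and the case once dropped about 9 cm flat onto the book when I loosened the grip too far, but it was regripped.

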